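Lay the red stain jar on the bottle roller

TASK

The red stain has settled and has to be mixed: lay the red stain jar on its side on the bottle roller, lying along the groove between the two rubber rollers, and let go of it. Either end may carry the lid. Lower it into place rather than dropping it, and leave the other two stain jars standing where they are.

Things in the scene. Friction and masses are not known exactly. Their poses are not given: they have to be found in the camera images.
- jar_red_center (a point): The red stain jar: red body with a white label and a white ribbed lid. Rigid closed cylinder 54 mm across, 84 mm tall (top 14 mm: lid, 55 mm across), about 110 g, upright on the worktop at the start. The point is its centre, on the axis 42 mm above its foot; z runs along the axis to the lid. The three stain jars may stand in any order, at least 0.13 m apart.
- jar_teal_center (a point): The light-blue (teal) stain jar with a black lid, to be left alone. Rigid closed cylinder 54 mm across, 84 mm tall (top 14 mm: lid, 55 mm across), about 110 g, upright on the worktop at the start. The point is its centre, on the axis 42 mm above its foot; z runs along the axis to the lid.
- jar_purple_center (a point): The dark-blue/purple stain jar with a white lid, to be left alone. Rigid closed cylinder 54 mm across, 84 mm tall (top 14 mm: lid, 55 mm across), about 110 g, upright on the worktop at the start. The point is its centre, on the axis 42 mm above its foot; z runs along the axis to the lid.
- roller_seat (a point): Bottle roller, fixed: white housing 200 (y) x 110 (x), top 26 above the worktop; two black rollers along y, 16 in diameter, locked, axes at x = -18 and 18, 38 above the worktop, 150 long, between grey end blocks (18 along y, 80 along x, tops at 50). The point is the centre of a stain jar lying on both rollers midway between the blocks, 68 above the worktop; x across, y along the rollers, z up. All mm.
Mind the look-alikes: they are no part of the job. Leave any yellow look-alike of the part that bears jar_red_center alone.

How it is judged:
By the outcome, as a careful person would: the job done as asked, in the order asked, and still so for the second after the job is handed in, with the robot touching nothing.
It also fails if it takes over 38 s, if anything falls off the work surface, if the arm or the gripper's body presses on something with over 40 N, if the wrist force passes 120 N, or if a joint passes its speed limit or range.

ROBOT

A 6-joint arm with a two-finger parallel gripper is mounted at the origin on a cart in front of the work surface, level with it; the furniture and walls round the work are solid. World frame = base frame: x ahead of the robot, y to its left, z up, the work surface at z = 0. Lengths are in m, angles in degrees, forces in N, time in s.
With the tool pointing down it reaches from about 0.3 to 0.75 m from the base axis. Payload 8.5 kg.
Tool frame: the origin (TCP) lies on the centre line of the jaws, within the pads' length; the fingertips stand 19 mm ahead of it and the grasp point (between the pads) is the TCP (env.tcp_to_tips is the z of the fingertips in the tool frame, in m); z points along the fingers, y is the line along which they close (so a half turn about z gives the same grasp; the last joint's range is limited). The gripper opens to 85 mm and grips with 20 to 120 N. Pads are 22 mm wide; open, the fingers measure 114 mm over their backs; the gripper's body (76 mm by 85 mm) begins 54 mm behind the grasp point. The pads swing forward as they close: fully open they stand 13 mm farther back than shut.
Start: joints at [61.117, 21.807, 74.336, -0, 83.858, -12.336], TCP at [0.157, 0.527, 0.25] pointing down, gripper open.
Joint ranges: [-178.18, 178.18], [-50.72, 133.34], [12.68, 142.11], [-81.47, 261.47], [9.98, 163.14], [-165.26, 165.26]. Speed limits (degrees/s): [136.94, 136.94, 180, 180, 180, 180].

INTERFACE

Orientations are given as a 3x3 rotation matrix whose columns are the frame's x, y, z axes.
In Python, from rig import env gives the robot as it stands.
- The arm moves only by the tool servo_tool, never from a script. Its argument "steps" is a list of rows, each an object of numbers: "tx", "ty", "tz": the shift along the world's x, y, z in cm; "yaw": the turn about the world's z in degrees; "claw": the finger opening in cm, from 0 to 8.54. In form: [{"tx": .., "ty": .., "tz": .., "yaw": .., "claw": ..}, ...]. A call has 1 to 20 rows; each row shifts and turns the commanded pose from where the row before left it; what a row does not reach is not made up. A row lasts 1/10 s, in which the tool goes at most 50 mm and 8.59 degrees, less where a joint would pass 70% of its speed; a pose out of reach is approached as far as the arm can. A call with a gripper value outside its range is refused whole. The fingers move at their own pace and stop on an object; "newtons" is the grip in N (left out, the last holds). Time passes only in rows, so rows that do not move let the fingers close. It gives the time, the measured TCP pose, the force, the opening and the grip force at its end, in the units of the state.
- env.observe(): the state, without advancing time (a new reading comes with each control period).
- env.get_image(name): name is "side" or "top" or "wrist"; returns (picture, depth): 384x512x3 uint8, red, green, blue; 384x512 float32, m along the optical axis (not along the pixel's ray), 0 where there is no reading.
- env.camera_model(name): a dict with "fovy" (degrees; the focal length in pixels is half the picture's height over the tangent of half this angle, whatever the lens; pixels are square), "cx", "cy" (the principal point, pixels), "T" (4x4, takes a point from camera to world coordinates). Camera axes: x right, y down, z forward; pixel columns grow to the right and rows downward; lengths in m; the calibration is good to about 2 mm. A picture is of the moment at which its call begins: read the wrist's pose just before it. camera_model takes no time and is no camera call; for the wrist camera it gives the pose at the moment of the call.
- env.close_job(): hands the job in; it is judged then, once.
The state is a dict: "time_s": time; "q": joint angles; "qvel": joint speeds; "joint_efforts": joint torques, N m; "position": TCP position; "tool_rot": TCP orientation; "ft_force": force on the tool from outside, world axes, zero at the start; "wrist_torque": the same for the moment, N m; "grip_width": finger opening in m; "gripper_force": force on a finger pad.
Only numpy, scipy, OpenCV 4.12 (cv2) and the standard library are available. Lean on these libraries where they do the work, as an engineer would, in place of code of your own. Each camera call takes 0.05 s, during which the arm holds its last target. There are 200 camera calls.

## Working session

There is one attempt and no reset: what is moved stays moved. The work goes in short steps, Python scripts to look and compute and a tool call to move; the robot and the scene stay as the last step left them, time stands still between calls to the robot, and variables do not carry over. Pictures are saved under pics/ and viewed, at most 10 in all, crops included, and the job is handed in when it is done.

Besides the shell and the picture viewer there is one more tool, called after "Request:" in YAML: its name, and indented under it one key for each argument. servo_tool: Moves the arm, as the interface text tells. Its arguments: {"type":"object","properties":{"steps":{"type":"array"},"newtons":{"type":"number"}},"required":["steps"]}

```bash
mkdir -p pics; cat > h.py <<'E'
import numpy as np, cv2
from rig import env
def look(n, name):
    T=env.camera_model(n); im,d=env.get_image(n)
    cv2.imwrite(f'pics/{name}.png',im[:,:,::-1]); np.savez(f'pics/{name}.npz',im=im,d=d,T=T['T'],fovy=T['fovy'],cx=T['cx'],cy=T['cy']); return im,d,T
def cloud(d,T):
    f=d.shape[0]/2/np.tan(np.radians(T['fovy']/2)); v,u=np.indices(d.shape)
    P=np.stack([(u-T['cx'])/f*d,(v-T['cy'])/f*d,d],-1); M=np.array(T['T'])
    W=P@M[:3,:3].T+M[:3,3]; W[d==0]=np.nan; return W
E
python3 - <<'E'
from h import *
a=look('top','t0')[0]; b=look('side','s0')[0]
cv2.imwrite('pics/both.png',cv2.resize(np.vstack([a,b]),None,fx=.78,fy=.78)[:,:,::-1])
print(env.observe()['time_s'],env.observe()['tool_rot'])
E
```

```text
0.1 [[-9.58589956e-01  2.84789259e-01 -6.12064664e-04]
 [ 2.84789791e-01  9.58589340e-01 -1.11908975e-03]
 [ 2.68013921e-04 -1.24705797e-03 -9.99999187e-01]]
```

View pics/both.png

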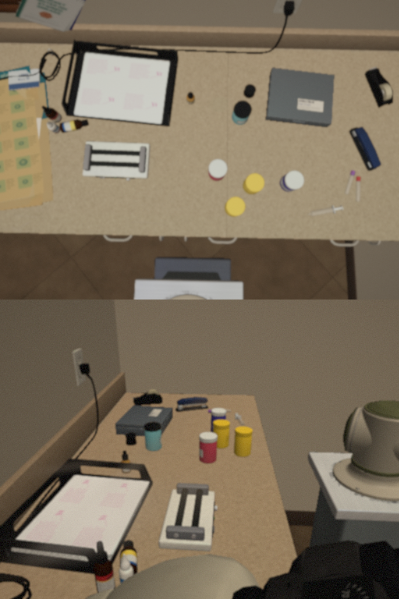

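```bash
python3 - <<'E'
from h import *
z=np.load('pics/t0.npz'); im=z['im'];d=z['d'];W=cloud(d,z)
print(z['T'].round(3))
for n,(u,v) in dict(red=(278,217),purple=(376,232),y1=(326,235),y2=(302,265),teal=(310,143)).items():
    r=15; P=W[v-r:v+r,u-r:u+r].reshape(-1,3); m=(P[:,2]>.075)&(P[:,2]<.1); Q=P[m]; print(n,len(Q),((Q.min(0)+Q.max(0))/2).round(4),Q.mean(0).round(4))
R=W[170:240,95:205].reshape(-1,3); m=(R[:,2]>.015)&(R[:,2]<.08)
Q=R[m]; print(cv2.minAreaRect((Q[:,:2]*1000).astype(np.float32)),Q[:,2].max())
m=R[:,2]>.047; Q=R[m]; print('top',cv2.minAreaRect((Q[:,:2]*1000).astype(np.float32)),len(Q))
a=im[150:290,80:420]; cv2.imwrite('pics/c.png',cv2.resize(a,None,fx=2.2,fy=2.2,interpolation=2)[:,:,::-1])
E
```

```text
[[ 0.022 -0.978  0.207  0.292]
 [-1.    -0.022  0.002 -0.027]
 [ 0.003 -0.207 -0.978  1.158]
 [ 0.     0.     0.     1.   ]]
red 449 [ 0.4745 -0.0772  0.083 ] [ 0.4737 -0.077   0.0836]
purple 467 [ 0.4452 -0.2991  0.0824] [ 0.445  -0.2988  0.0837]
y1 466 [ 0.4346 -0.1851  0.0826] [ 0.4345 -0.1845  0.0837]
y2 473 [ 0.3651 -0.1296  0.0833] [ 0.3655 -0.1289  0.0838]
teal 426 [ 0.657  -0.1495  0.0831] [ 0.6559 -0.1492  0.0836]
((501.5602111816406, 233.89035034179688), (200.07937622070312, 118.13314056396484), 89.38261413574219) 0.05567667719384439
top ((505.6439514160156, 234.141357421875), (185.62249755859375, 78.01219177246094), 89.08525848388672) 529
```

View pics/c.png

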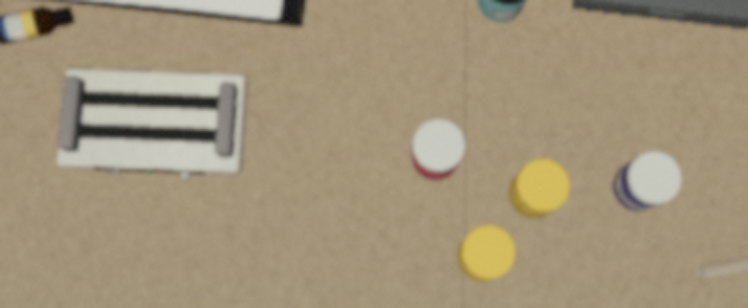

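Candidates in the top picture: red body with a white lid (278,217), purple body with a white lid (376,232), yellow look-alikes (326,235) and (302,265), and teal (310,143). The crop shows a red body under the white lid at (278,217), so that is the jar. The roller is at (149,205), with its rollers along y.

Request:
servo_tool:
  steps:
    - {"tx":2.27,"ty":-4.32,"yaw":-5.24,"claw":8.5}
    - {"tx":2.27,"ty":-4.32,"yaw":-5.24}
    - {"tx":2.27,"ty":-4.32,"yaw":-5.24}
    - {"tx":2.27,"ty":-4.32,"yaw":-5.24}
    - {"tx":2.27,"ty":-4.32,"yaw":-5.24}
    - {"tx":2.27,"ty":-4.32,"yaw":-5.24}
    - {"tx":2.27,"ty":-4.32,"yaw":-5.24}
    - {"tx":2.27,"ty":-4.32,"yaw":-5.24}
    - {"tx":2.27,"ty":-4.32,"yaw":-5.24}
    - {"tx":2.27,"ty":-4.32,"yaw":-5.24}
    - {"tx":2.27,"ty":-4.32,"yaw":-5.24}
    - {"tx":2.27,"ty":-4.32,"yaw":-5.24}
    - {"tx":2.27,"ty":-4.32,"yaw":-5.24}
    - {"tx":2.27,"ty":-4.32,"yaw":-5.24}
    - {}

```text
invalid input at $.steps[0]: expected keys tx, ty, tz, yaw, claw
```

```bash
python3 - <<'E'
from h import *
o=env.observe(); print(o['time_s'],o['position'],np.round(o['tool_rot'],3),np.round(o['q'],1),o['ft_force'])
im,d,T=look('wrist','w0'); W=cloud(d,T)
m=(W[...,2]>.076)&(W[...,2]<.1)&(np.hypot(W[...,0]-.4745,W[...,1]+.077)<.05)
Q=W[m]; print(len(Q),((Q.min(0)+Q.max(0))/2).round(4),np.ptp(Q,0))
E
```

```text
0.1 [0.15651937 0.52701008 0.24979843] [[-0.959  0.285 -0.001]
 [ 0.285  0.959 -0.001]
 [ 0.    -0.001 -1.   ]] [ 61.1  21.8  74.4  -0.   83.9 -12.3] [-0.70996922 -0.02824869 -0.21680005]Traceback (most recent call last):
  File "<stdin>", line 5, in <module>
    return umr_minimum(a, axis, None, out, keepdims, initial, where)
ValueError: zero-size array to reduction operation minimum which has no identity
```

View pics/w0.png

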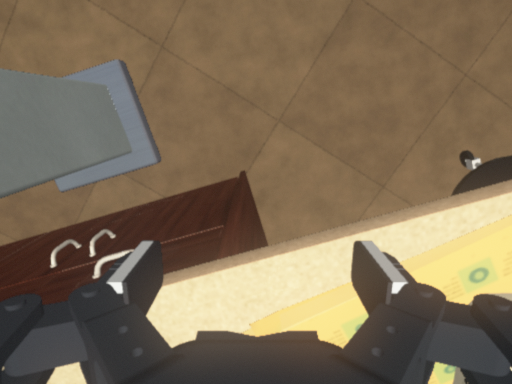

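The call was refused because every row needs all five keys, so the arm is still at the start (the picture shows the table's left edge). I'll resend it.

Request:
servo_tool:
  steps:
    - {"tx":2.27,"ty":-4.32,"tz":0,"yaw":-5.24,"claw":8.5}
    - {"tx":2.27,"ty":-4.32,"tz":0,"yaw":-5.24,"claw":8.5}
    - {"tx":2.27,"ty":-4.32,"tz":0,"yaw":-5.24,"claw":8.5}
    - {"tx":2.27,"ty":-4.32,"tz":0,"yaw":-5.24,"claw":8.5}
    - {"tx":2.27,"ty":-4.32,"tz":0,"yaw":-5.24,"claw":8.5}
    - {"tx":2.27,"ty":-4.32,"tz":0,"yaw":-5.24,"claw":8.5}
    - {"tx":2.27,"ty":-4.32,"tz":0,"yaw":-5.24,"claw":8.5}
    - {"tx":2.27,"ty":-4.32,"tz":0,"yaw":-5.24,"claw":8.5}
    - {"tx":2.27,"ty":-4.32,"tz":0,"yaw":-5.24,"claw":8.5}
    - {"tx":2.27,"ty":-4.32,"tz":0,"yaw":-5.24,"claw":8.5}
    - {"tx":2.27,"ty":-4.32,"tz":0,"yaw":-5.24,"claw":8.5}
    - {"tx":2.27,"ty":-4.32,"tz":0,"yaw":-5.24,"claw":8.5}
    - {"tx":2.27,"ty":-4.32,"tz":0,"yaw":-5.24,"claw":8.5}
    - {"tx":2.27,"ty":-4.32,"tz":0,"yaw":-5.24,"claw":8.5}
    - {"tx":0,"ty":0,"tz":0,"yaw":0,"claw":8.5}
    - {"tx":0,"ty":0,"tz":0,"yaw":0,"claw":8.5}

```text
time_s: 1.75
position: [0.4744, -0.0782, 0.2497]
tool_rot: [[-0.0, 1.0, -0.001], [1.0, 0.0, 0.001], [0.001, -0.001, -1.0]]
ft_force: [0.1, 0.3, -0.4]
grip_width: 0.0852
gripper_force: 0.0
```

```bash
python3 - <<'E'
from h import *
o=env.observe(); print(o['time_s'],o['position'],np.round(o['tool_rot'],3),np.round(o['q'],1),o['ft_force'])
im,d,T=look('wrist','w1'); W=cloud(d,T)
m=(W[...,2]>.076)&(W[...,2]<.1)&(np.hypot(W[...,0]-.4745,W[...,1]+.077)<.05)
Q=W[m]; print(len(Q)); print(((Q.min(0)+Q.max(0))/2).round(4),np.ptp(Q,0))
E
```

```text
1.75 [ 0.47437965 -0.07823371  0.24971923] [[-0.     1.    -0.001]
 [ 1.     0.     0.001]
 [ 0.001 -0.001 -1.   ]] [-23.5  14.9  84.8   0.   80.3 -23.5] [ 0.06771854  0.33799397 -0.39017117]
2577
[ 0.4729 -0.0765  0.081 ] [0.0546479  0.05396538 0.00900687]
```

View pics/w1.png

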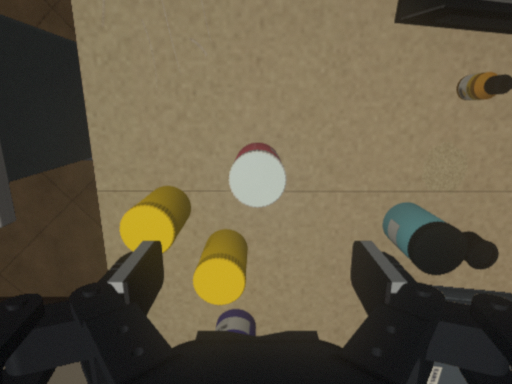

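The red lid is at (257,178), centred between the jaws, with clear space around it. I'll descend and grip lightly.

Request:
servo_tool:
  newtons: 20
  steps:
    - {"tx":-0.1,"ty":0.15,"tz":-4,"yaw":0,"claw":8.5}
    - {"tx":0,"ty":0,"tz":-4,"yaw":0,"claw":8.5}
    - {"tx":0,"ty":0,"tz":-4,"yaw":0,"claw":8.5}
    - {"tx":0,"ty":0,"tz":-4,"yaw":0,"claw":8.5}
    - {"tx":0,"ty":0,"tz":-3,"yaw":0,"claw":8.5}
    - {"tx":0,"ty":0,"tz":-1,"yaw":0,"claw":8.5}
    - {"tx":0,"ty":0,"tz":0,"yaw":0,"claw":5}
    - {"tx":0,"ty":0,"tz":0,"yaw":0,"claw":4.5}
    - {"tx":0,"ty":0,"tz":0,"yaw":0,"claw":4.5}
    - {"tx":0,"ty":0,"tz":0,"yaw":0,"claw":4.5}
    - {"tx":0,"ty":0,"tz":0,"yaw":0,"claw":4.5}
    - {"tx":0,"ty":0,"tz":0,"yaw":0,"claw":4.5}
    - {"tx":0,"ty":0,"tz":0,"yaw":0,"claw":4.5}
    - {"tx":0,"ty":0,"tz":1,"yaw":0,"claw":4.5}
    - {"tx":0,"ty":0,"tz":1,"yaw":0,"claw":4.5}

```text
time_s: 3.3
position: [0.4734, -0.0761, 0.0714]
tool_rot: [[-0.002, 1.0, 0.0], [1.0, 0.002, -0.0], [-0.0, 0.0, -1.0]]
ft_force: [0.1, 0.3, -2.2]
grip_width: 0.0539
gripper_force: 21.7
```

Request:
servo_tool:
  steps:
    - {"tx":0.6,"ty":2,"tz":2,"yaw":0,"claw":4.5}
    - {"tx":0.6,"ty":3,"tz":2,"yaw":0,"claw":4.5}
    - {"tx":0.6,"ty":4,"tz":0,"yaw":0,"claw":4.5}
    - {"tx":0.6,"ty":4,"tz":0,"yaw":0,"claw":4.5}
    - {"tx":0.6,"ty":2,"tz":0,"yaw":0,"claw":4.5}
    - {"tx":0.2,"ty":1,"tz":0,"yaw":0,"claw":4.5}
    - {"tx":0,"ty":0,"tz":0,"yaw":0,"claw":4.5}
    - {"tx":0,"ty":0,"tz":0,"yaw":0,"claw":4.5}

```text
time_s: 4.1
position: [0.5053, 0.0831, 0.1106]
tool_rot: [[-0.001, 1.0, -0.0], [1.0, 0.001, -0.0], [-0.0, -0.0, -1.0]]
ft_force: [0.2, -0.2, -1.2]
grip_width: 0.0537
gripper_force: 21.8
```

```bash
python3 - <<'E'
from h import *
o=env.observe(); print(o['time_s'],o['position'],o['grip_width'],o['ft_force'])
im,d,T=look('wrist','w2'); W=cloud(d,T)
B=(W[...,0]>.43)&(W[...,0]<.58)&(W[...,1]>.12)&(W[...,1]<.36)
for lo,hi in((.020,.032),(.0475,.054)):
    Q=W[B&(W[...,2]>lo)&(W[...,2]<hi)]
    print(len(Q),Q.min(0).round(4),Q.max(0).round(4),cv2.minAreaRect((Q[:,:2]*1000).astype(np.float32)))
# rollers dark pixels at z .036-.048
g=im.max(2)<60
for s in (1,-1):
    Q=W[B&g&(W[...,2]>.036)&(W[...,2]<.048)&(s*(W[...,0]-.505)>0)&(W[...,1]>.17)&(W[...,1]<.3)]
    if len(Q)>20: print(s,len(Q),np.polyfit(Q[:,1]-.234,Q[:,0],1),Q[:,2].max())
E
```

```text
4.1 [0.50531627 0.08311415 0.11055837] 0.053688101981116544 [ 0.18070333 -0.22349561 -1.23827093]
13452 [0.4412 0.1347 0.02  ] [0.5586 0.2125 0.0278] ((499.865966796875, 173.56732177734375), (77.598388671875, 117.40707397460938), 89.88444519042969)
3934 [0.4635 0.1423 0.0475] [0.5417 0.1598 0.0517] ((502.6067810058594, 151.10824584960938), (17.06915855407715, 78.1716537475586), 89.39592742919922)
1 1817 [0.00995604 0.52141658] 0.04711593731188021
-1 1841 [0.01457323 0.48682002] 0.04717946732415354
```

View pics/w2.png

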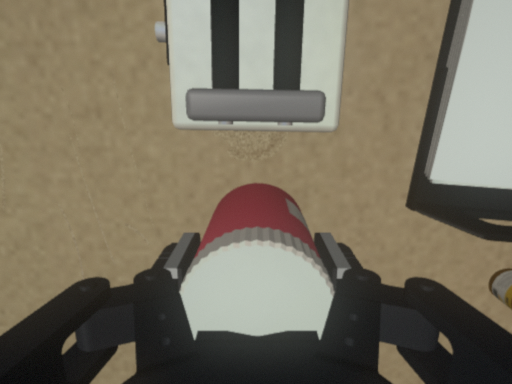

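The red jar hangs upright in the grip. The near end block spans rows 90-120, with its outer face at y=0.142. I'll catch the foot on the block to swing the jar about the pads.

Request:
servo_tool:
  steps:
    - {"tx":-0.25,"ty":1,"tz":-1.4,"yaw":-0.7,"claw":4.5}
    - {"tx":0,"ty":1,"tz":-1.4,"yaw":0,"claw":4.5}
    - {"tx":0,"ty":0.8,"tz":0,"yaw":0,"claw":4.5}
    - {"tx":0,"ty":0.4,"tz":0,"yaw":0,"claw":4.5}
    - {"tx":0,"ty":0.4,"tz":0,"yaw":0,"claw":4.5}
    - {"tx":0,"ty":0.4,"tz":0,"yaw":0,"claw":4.5}

```text
time_s: 4.75
position: [0.5036, 0.1234, 0.0833]
tool_rot: [[0.011, 1.0, 0.002], [1.0, -0.011, -0.001], [-0.001, 0.002, -1.0]]
ft_force: [0.4, -4.2, 3.1]
grip_width: 0.0537
gripper_force: 21.1
```

```bash
python3 - <<'E'
from h import *
o=env.observe(); print(o['time_s'],o['position'],o['grip_width'],o['ft_force'],o['wrist_torque'])
a=look('wrist','w3')[0]; b=look('side','s3')[0]
cv2.imwrite('pics/b3.png',np.hstack([cv2.resize(a,(400,300)),cv2.resize(b[180:372,160:416],(400,300))])[:,:,::-1])
E
```

```text
4.75 [0.50361981 0.12336806 0.08327699] 0.05369421566315307 [ 0.36301052 -4.23244356  3.07296932] [-0.72879978 -0.00819464 -0.00795479]
```

View pics/b3.png

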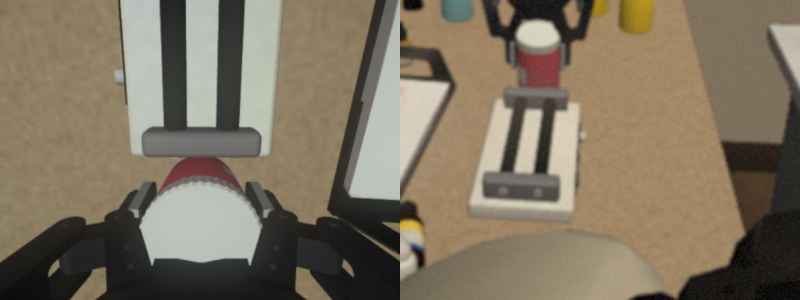

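The jar touches the block with about 4 N and is starting to lean. I'll keep going.

Request:
servo_tool:
  steps:
    - {"tx":0,"ty":0.4,"tz":0,"yaw":0,"claw":4.5}
    - {"tx":0,"ty":0.4,"tz":0,"yaw":0,"claw":4.5}
    - {"tx":0,"ty":0.4,"tz":0,"yaw":0,"claw":4.5}
    - {"tx":0,"ty":0.4,"tz":0,"yaw":0,"claw":4.5}
    - {"tx":0,"ty":0.4,"tz":-0.1,"yaw":0,"claw":4.5}
    - {"tx":0,"ty":0.4,"tz":-0.1,"yaw":0,"claw":4.5}
    - {"tx":0,"ty":0.4,"tz":-0.1,"yaw":0,"claw":4.5}
    - {"tx":0,"ty":0.4,"tz":-0.1,"yaw":0,"claw":4.5}

```text
time_s: 5.65
position: [0.503, 0.1566, 0.0784]
tool_rot: [[0.01, 1.0, 0.0], [1.0, -0.01, 0.0], [0.0, 0.0, -1.0]]
ft_force: [1.7, -2.1, 4.5]
grip_width: 0.0535
gripper_force: 20.3
```

```bash
python3 - <<'E'
from h import *
o=env.observe(); print(o['time_s'],o['position'],o['grip_width'],o['ft_force'],o['wrist_torque'])
a=look('wrist','w4')[0]; b=look('side','s4')[0]
cv2.imwrite('pics/b4.png',np.hstack([cv2.resize(a,(400,300)),cv2.resize(b[180:372,160:416],(400,300))])[:,:,::-1])
E
```

```text
5.65 [0.50299207 0.15656679 0.0784116 ] 0.05353492759283106 [ 1.69817269 -2.05626023  4.45957701] [-0.3736009  -0.20771478 -0.00551674]
```

View pics/b4.png

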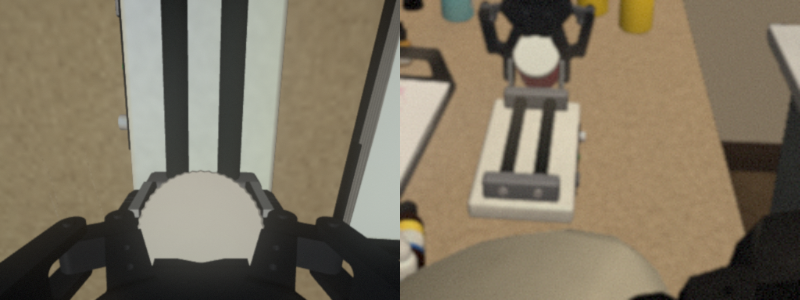

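Request:
servo_tool:
  steps:
    - {"tx":0,"ty":0.4,"tz":-0.1,"yaw":0,"claw":4.5}
    - {"tx":0,"ty":0.4,"tz":-0.05,"yaw":0,"claw":4.5}
    - {"tx":0,"ty":0.3,"tz":0,"yaw":0,"claw":4.5}
    - {"tx":0,"ty":0,"tz":0,"yaw":0,"claw":4.5}
    - {"tx":0,"ty":0,"tz":1.5,"yaw":0,"claw":4.5}
    - {"tx":0,"ty":1,"tz":2,"yaw":0,"claw":4.5}
    - {"tx":0.05,"ty":2,"tz":0,"yaw":0,"claw":4.5}
    - {"tx":0.05,"ty":2,"tz":0,"yaw":0,"claw":4.5}
    - {"tx":0.05,"ty":2,"tz":0,"yaw":0,"claw":4.5}
    - {"tx":0,"ty":0.5,"tz":0,"yaw":0,"claw":4.5}
    - {"tx":0,"ty":0,"tz":0,"yaw":0,"claw":4.5}

```text
time_s: 6.85
position: [0.504, 0.2423, 0.1115]
tool_rot: [[0.009, 1.0, -0.001], [1.0, -0.009, 0.0], [0.0, -0.001, -1.0]]
ft_force: [-0.0, 0.4, -0.4]
grip_width: 0.0537
gripper_force: 21.7
```

```bash
python3 - <<'E'
from h import *
o=env.observe(); print(o['time_s'],o['position'],o['grip_width'],o['ft_force'],o['wrist_torque'])
a=look('wrist','w5')[0]; b=look('side','s5')[0]
cv2.imwrite('pics/b5.png',np.hstack([cv2.resize(a,(400,300)),cv2.resize(b[160:352,160:416],(400,300))])[:,:,::-1])
E
```

```text
6.85 [0.50401285 0.24233191 0.11148115] 0.05372524229238028 [-0.03011677  0.42911269 -0.37033192] [ 0.00283447 -0.05375994  0.03197058]
```

View pics/b5.png

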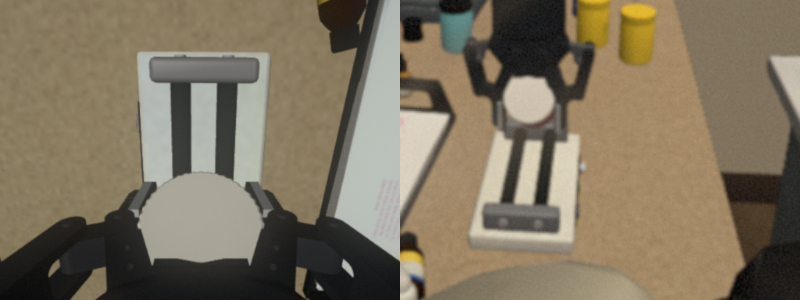

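```bash
python3 - <<'E'
from h import *
z=np.load('pics/w5.npz'); W=cloud(z['d'],z); im=z['im']
P=W[240:320,210:300].reshape(-1,3); c=P.mean(0); n=np.linalg.svd(P-c,full_matrices=False)[2][2]; print('lid',c,n)
B=(W[...,2]>.047)&(W[...,2]<.054)&(W[...,1]>.29)&(W[...,1]<.35)&(abs(W[...,0]-.5)<.06)
Q=W[B]; print(Q.min(0),Q.max(0),cv2.minAreaRect((Q[:,:2]*1000).astype(np.float32)))
for s in (1,-1):
    Q=W[(im.max(2)<60)&(W[...,2]>.036)&(W[...,2]<.048)&(s*(W[...,0]-.505)>0)&(W[...,1]>.27)&(W[...,1]<.305)&(abs(W[...,0]-.505)<.03)]
    print(s,len(Q),np.median(Q,0))
E
```

```text
Traceback (most recent call last):
numpy.linalg.LinAlgError: SVD did not converge
```

```bash
python3 - <<'E'
from h import *
z=np.load('pics/w5.npz'); W=cloud(z['d'],z); im=z['im']
P=W[225:320,200:310].reshape(-1,3); P=P[np.isfinite(P).all(1)]; print('n',len(P))
if len(P)>9: c=np.median(P,0); n=np.linalg.svd(P-c,full_matrices=False)[2][2]; print('lid',c,n)
z2=np.load('pics/s5.npz'); W2=cloud(z2['d'],z2); S=W2[(abs(W2[...,0]-.504)<.018)&(abs(W2[...,2]-.112)<.015)&(W2[...,1]>.25)&(W2[...,1]<.32)]
print('side',len(S)); 
if len(S)>9: c=np.median(S,0); S=S[abs(S[:,1]-c[1])<.015]; print(c,np.linalg.lstsq(np.c_[S[:,0]-.5,S[:,2]-.11,np.ones(len(S))],S[:,1],rcond=None)[0])
Q=W[(W[...,2]>.047)&(W[...,2]<.054)&(W[...,1]>.29)&(W[...,1]<.35)&(abs(W[...,0]-.5)<.06)]
print(Q.min(0),Q.max(0),cv2.minAreaRect((Q[:,:2]*1000).astype(np.float32)))
for s in (1,-1):
    Q=W[(im.max(2)<60)&(W[...,2]>.036)&(W[...,2]<.048)&(s*(W[...,0]-.505)>0)&(W[...,1]>.27)&(W[...,1]<.305)&(abs(W[...,0]-.505)<.03)]
    print(s,len(Q),np.median(Q,0))
E
```

```text
n 10415
lid [0.50211754 0.25411365 0.13646596] [ 0.03305824 -0.98997351  0.13733028]
side 108
[0.50387279 0.26208755 0.12351048] [0.02767672 0.06282413 0.26110781]
[0.46603504 0.3072275  0.04700122] [0.54482256 0.32828756 0.05161861] ((505.37005615234375, 317.4185485839844), (21.023847579956055, 78.65001678466797), 88.87518310546875)
1 1220 [0.52247276 0.28961985 0.04403244]
-1 1149 [0.48855847 0.29047337 0.04409019]
```

```bash
python3 - <<'E'
from h import *
z=np.load('pics/s5.npz'); W=cloud(z['d'],z); im=z['im'].astype(int)
m=(abs(W[...,0]-.504)<.05)&(W[...,2]>.06)&(W[...,2]<.19)&(W[...,1]>.22)&(W[...,1]<.32)&(im.min(2)>140)&(np.ptp(im,axis=2)<50)
Q=W[m]; v,u=np.where(m); print(len(Q),u.min(),u.max(),v.min(),v.max()); print(np.percentile(Q,[2,50,98],axis=0).round(4))
z=np.load('pics/w5.npz'); W=cloud(z['d'],z); P=W[225:330,180:330]; 
for r in range(0,100,12): print(225+r,np.nanmedian(P[r],0).round(4))
b=cv2.resize(z['im'][200:384,100:420],(640,368)); s=np.load('pics/s5.npz')['im'][170:270,200:290]
E
```

```text
724 227 257 209 238
[[0.4819 0.2381 0.122 ]
 [0.5055 0.2511 0.1396]
 [0.5281 0.264  0.1567]]
225 [0.5018 0.2359 0.0422]
237 [0.5022 0.2628 0.1247]
249 [0.502  0.26   0.1291]
261 [0.502  0.2573 0.133 ]
273 [0.502  0.2546 0.1367]
285 [0.5018 0.2521 0.1402]
297 [0.502  0.2498 0.1437]
309 [0.502  0.2475 0.1467]
321 [0.502  0.2453 0.1498]
```

```bash
python3 - <<'E'
from h import *
z=np.load('pics/w5.npz'); W=cloud(z['d'],z)
for u0,u1 in((140,215),(300,380)):
    P=W[220:290,u0:u1].reshape(-1,3); P=P[np.isfinite(P).all(1)]
    P=P[(P[:,2]>.075)&(abs(abs(P[:,0]-.504)-.036)<.012)]; i=np.argsort(P[:,2])
    print(len(P),np.percentile(P,[1,5,50,99],axis=0).round(4))
    print(P[i[:40:8]].round(4))
E
```

```text
2108 [[0.4626 0.2501 0.1   ]
 [0.4639 0.2505 0.104 ]
 [0.4724 0.2547 0.1331]
 [0.4798 0.2584 0.1479]]
[[0.4754 0.2481 0.0943]
 [0.4757 0.2497 0.0979]
 [0.4758 0.2539 0.0997]
 [0.4704 0.2546 0.1001]
 [0.4719 0.2548 0.1005]]
1921 [[0.5283 0.2494 0.0996]
 [0.5292 0.2498 0.1035]
 [0.5341 0.2542 0.1325]
 [0.5428 0.2568 0.148 ]]
[[0.5294 0.249  0.0951]
 [0.5294 0.2495 0.0976]
 [0.5295 0.2527 0.0992]
 [0.5347 0.254  0.0999]
 [0.5306 0.2542 0.1003]]
```

The depth data shows the jar tilted only about 55° and slid up between the pads, so the fingertips would foul the rollers when seating it. I'll lay it down on the free worktop, regrip it at mid-height, and then place it.

Request:
servo_tool:
  steps:
    - {"tx":0,"ty":0,"tz":2.5,"yaw":0,"claw":4.5}
    - {"tx":0,"ty":-3,"tz":0,"yaw":0,"claw":4.5}
    - {"tx":0,"ty":-4.5,"tz":0,"yaw":0,"claw":4.5}
    - {"tx":0,"ty":-4.5,"tz":0,"yaw":0,"claw":4.5}
    - {"tx":0,"ty":-4.5,"tz":0,"yaw":0,"claw":4.5}
    - {"tx":0,"ty":-3.5,"tz":0,"yaw":0,"claw":4.5}
    - {"tx":0,"ty":0,"tz":-3.5,"yaw":0,"claw":4.5}
    - {"tx":0,"ty":0,"tz":-3.5,"yaw":0,"claw":4.5}
    - {"tx":0,"ty":0,"tz":-1.5,"yaw":0,"claw":4.5}
    - {"tx":0,"ty":0,"tz":-0.5,"yaw":0,"claw":4.5}
    - {"tx":0,"ty":0,"tz":-0.4,"yaw":0,"claw":4.5}

```text
time_s: 8.05
position: [0.5046, 0.0414, 0.0429]
tool_rot: [[0.011, 1.0, 0.0], [1.0, -0.011, -0.0], [-0.0, 0.0, -1.0]]
ft_force: [0.4, 0.6, -1.1]
grip_width: 0.0535
gripper_force: 21.7
```

Request:
servo_tool:
  steps:
    - {"tx":0,"ty":0.27,"tz":-0.21,"yaw":0,"claw":4.5}
    - {"tx":0,"ty":0.27,"tz":-0.21,"yaw":0,"claw":4.5}
    - {"tx":0,"ty":0.26,"tz":-0.23,"yaw":0,"claw":4.5}
    - {"tx":0,"ty":0.25,"tz":-0.23,"yaw":0,"claw":4.5}
    - {"tx":0,"ty":0.23,"tz":-0.25,"yaw":0,"claw":4.5}
    - {"tx":0,"ty":0.23,"tz":-0.26,"yaw":0,"claw":4.5}

```text
time_s: 8.65
position: [0.5049, 0.0574, 0.0291]
tool_rot: [[0.01, 1.0, 0.001], [1.0, -0.01, 0.0], [0.0, 0.001, -1.0]]
ft_force: [1.3, 1.5, 4.7]
grip_width: 0.0537
gripper_force: 22.6
```

```bash
cat >> h.py <<'E'
def red(W,im,y0,y1):
    im=im.astype(int); m=(abs(W[...,0]-.504)<.05)&(W[...,2]>.004)&(W[...,1]>y0)&(W[...,1]<y1)
    r=m&(im[...,0]>70)&(im[...,0]>2*im[...,1])&(im[...,0]>1.6*im[...,2])
    w=m&(im.min(2)>140)&(np.ptp(im,axis=2)<50)
    for n,k in(('red',r),('white',w)):
        Q=W[k]; print(n,len(Q)); 
        if len(Q)>5: print(np.percentile(Q,[2,50,98],axis=0).round(4))
E
python3 - <<'E'
from h import *
im,d,T=look('side','s6'); W=cloud(d,T); red(W,im,-.1,.13)
im,d,T=look('wrist','w6'); W=cloud(d,T)
for r in range(225,340,12): print(r,np.nanmedian(W[r,200:310],0).round(4))
E
```

```text
red 0
white 440
[[0.4832 0.0584 0.0354]
 [0.5059 0.0679 0.0566]
 [0.5275 0.0774 0.0758]]
225 [ 5.028e-01  6.680e-02 -3.000e-04]
237 [0.5026 0.0766 0.0383]
249 [0.5026 0.0743 0.0442]
261 [0.5027 0.0722 0.0495]
273 [0.5028 0.0701 0.0542]
285 [0.503  0.0682 0.0587]
297 [0.5027 0.0666 0.0631]
309 [0.5025 0.0648 0.0669]
321 [0.5027 0.0633 0.0706]
333 [0.5027 0.0684 0.082 ]
```

Request:
servo_tool:
  steps:
    - {"tx":0,"ty":0.2,"tz":-0.3,"yaw":0,"claw":4.5}
    - {"tx":0,"ty":0.16,"tz":-0.3,"yaw":0,"claw":4.5}
    - {"tx":0,"ty":0.13,"tz":-0.3,"yaw":0,"claw":4.5}
    - {"tx":0,"ty":0.1,"tz":-0.3,"yaw":0,"claw":4.5}
    - {"tx":0,"ty":0.05,"tz":-0.2,"yaw":0,"claw":4.5}
    - {"tx":0,"ty":0,"tz":0,"yaw":0,"claw":4.5}

```text
time_s: 9.35
position: [0.5043, 0.0635, 0.0153]
tool_rot: [[0.011, 1.0, -0.0], [1.0, -0.011, 0.0], [0.0, -0.0, -1.0]]
ft_force: [-1.8, 2.8, 11.1]
grip_width: 0.0539
gripper_force: 24.9
```

```bash
python3 - <<'E'
from h import *
im,d,T=look('wrist','w7'); W=cloud(d,T)
for r in range(237,340,12): print(r,np.nanmedian(W[r,200:310],0).round(4))
E
```

```text
237 [0.5024 0.0809 0.0215]
249 [0.5022 0.0795 0.0296]
261 [0.5024 0.0783 0.0367]
273 [0.5024 0.0771 0.0429]
285 [0.5025 0.0761 0.0488]
297 [0.5025 0.0751 0.0538]
309 [0.5023 0.0742 0.0585]
321 [0.5024 0.0733 0.0627]
333 [0.5025 0.0742 0.0686]
```

Request:
servo_tool:
  steps:
    - {"tx":0,"ty":0,"tz":0,"yaw":0,"claw":5.6}
    - {"tx":0,"ty":0,"tz":0,"yaw":0,"claw":5.8}
    - {"tx":0,"ty":0,"tz":0,"yaw":0,"claw":6.2}
    - {"tx":0,"ty":0,"tz":0.2,"yaw":0,"claw":6.5}
    - {"tx":0,"ty":0,"tz":0.3,"yaw":0,"claw":6.5}
    - {"tx":0,"ty":0,"tz":0.2,"yaw":0,"claw":6.5}

```text
time_s: 10.0
position: [0.5045, 0.0634, 0.0222]
tool_rot: [[0.011, 1.0, 0.0], [1.0, -0.011, -0.0], [-0.0, 0.0, -1.0]]
ft_force: [0.8, -0.6, -0.7]
grip_width: 0.065
gripper_force: 0.0
```

```bash
python3 - <<'E'
from h import *
im,d,T=look('wrist','w8'); W=cloud(d,T); b,d2,T2=look('side','s8'); red(cloud(d2,T2),b,-.1,.13)
for r in range(225,350,12): print(r,np.nanmedian(W[r,200:310],0).round(4))
cv2.imwrite('pics/b8.png',np.hstack([cv2.resize(im,(400,300)),cv2.resize(b[130:322,160:416],(400,300))])[:,:,::-1])
E
```

```text
red 84
[[0.4792 0.0297 0.0376]
 [0.4967 0.0558 0.0513]
 [0.5231 0.0637 0.0551]]
white 111
[[0.4826 0.0284 0.0415]
 [0.4971 0.0758 0.0526]
 [0.518  0.0843 0.0555]]
225 [0.5024 0.0842 0.0238]
237 [0.5023 0.0841 0.036 ]
249 [0.5029 0.084  0.0462]
261 [0.5026 0.0827 0.0523]
273 [0.5023 0.0784 0.0523]
285 [0.5025 0.0739 0.0521]
297 [0.5024 0.0678 0.0497]
309 [0.5023 0.0638 0.0507]
321 [0.5025 0.0597 0.0518]
333 [0.5022 0.0742 0.0756]
345 [0.5027 0.0754 0.0813]
```

View pics/b8.png

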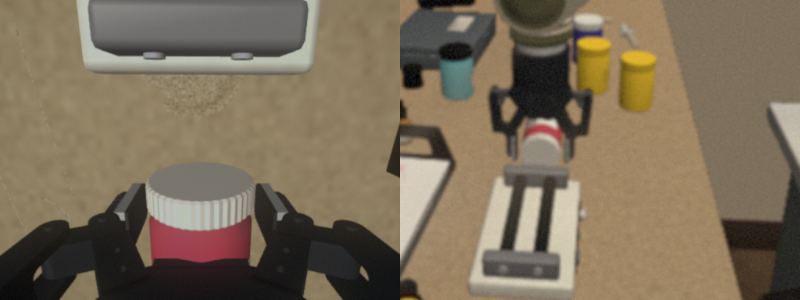

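The red jar lies flat between the fingers with its lid face at y=0.084. I'll regrip at its middle, lift it and carry it over the rollers.

Request:
servo_tool:
  newtons: 35
  steps:
    - {"tx":0,"ty":-1.1,"tz":0,"yaw":0,"claw":6.5}
    - {"tx":0,"ty":-1.05,"tz":0,"yaw":0,"claw":6.5}
    - {"tx":0,"ty":0,"tz":0,"yaw":0,"claw":5.5}
    - {"tx":0,"ty":0,"tz":0,"yaw":0,"claw":4.5}
    - {"tx":0,"ty":0,"tz":0,"yaw":0,"claw":4.5}
    - {"tx":0,"ty":0,"tz":0,"yaw":0,"claw":4.5}
    - {"tx":0,"ty":0,"tz":0,"yaw":0,"claw":4.5}
    - {"tx":0,"ty":0,"tz":2,"yaw":0,"claw":4.5}
    - {"tx":0,"ty":0,"tz":3,"yaw":0,"claw":4.5}
    - {"tx":0,"ty":0,"tz":3,"yaw":0,"claw":4.5}
    - {"tx":0,"ty":3.2,"tz":0,"yaw":0,"claw":4.5}
    - {"tx":0,"ty":4,"tz":0,"yaw":0,"claw":4.5}
    - {"tx":0,"ty":4,"tz":0,"yaw":0,"claw":4.5}
    - {"tx":0,"ty":4,"tz":0,"yaw":0,"claw":4.5}
    - {"tx":0,"ty":3,"tz":0,"yaw":0,"claw":4.5}
    - {"tx":0,"ty":1,"tz":0,"yaw":0,"claw":4.5}
    - {"tx":0,"ty":0,"tz":0,"yaw":0,"claw":4.5}
    - {"tx":0,"ty":0,"tz":0,"yaw":0,"claw":4.5}

```text
time_s: 11.9
position: [0.5042, 0.2332, 0.1016]
tool_rot: [[0.011, 1.0, -0.001], [1.0, -0.011, -0.0], [-0.0, -0.001, -1.0]]
ft_force: [-0.2, -1.2, -1.6]
grip_width: 0.0531
gripper_force: 37.2
```

```bash
python3 - <<'E'
from h import *
im,d,T=look('wrist','w9'); W=cloud(d,T); b,d2,T2=look('side','s9'); red(cloud(d2,T2),b,.15,.34)
for r in range(225,350,16): print(r,np.nanmedian(W[r,200:310],0).round(4))
Q=W[(W[...,2]>.047)&(W[...,2]<.054)&(W[...,1]>.29)&(W[...,1]<.35)&(abs(W[...,0]-.5)<.06)]
print(Q.min(0),Q.max(0),cv2.minAreaRect((Q[:,:2]*1000).astype(np.float32)))
for s in (1,-1):
    Q=W[(im.max(2)<60)&(W[...,2]>.036)&(W[...,2]<.048)&(s*(W[...,0]-.505)>0)&(W[...,1]>.27)&(W[...,1]<.305)&(abs(W[...,0]-.505)<.03)]
    if len(Q):print(s,len(Q),np.median(Q,0))
L=W[(W[...,2]>.1)&(W[...,1]>.27)&(W[...,1]<.282)&(abs(W[...,0]-.504)<.04)]; print('lid x',np.percentile(L[:,0],[1,99]) if len(L) else 0)
E
```

```text
red 212
[[0.48   0.1986 0.1187]
 [0.5014 0.2454 0.1315]
 [0.5233 0.2557 0.1565]]
white 2165
[[0.4552 0.1634 0.0217]
 [0.4987 0.254  0.0263]
 [0.5528 0.3339 0.1339]]
225 [0.5025 0.2649 0.132 ]
241 [0.5024 0.2585 0.1295]
257 [0.5023 0.2537 0.1314]
273 [0.5024 0.2478 0.1311]
289 [0.5022 0.2421 0.1314]
305 [0.502  0.2359 0.1314]
321 [0.5021 0.2299 0.1316]
337 [0.5024 0.2442 0.1567]
[0.46608022 0.30183058 0.04700047] [0.5446578  0.32802052 0.05150654] ((505.3398132324219, 314.6609191894531), (26.036273956298828, 78.5069580078125), 89.38056945800781)
1 1267 [0.52267836 0.29130683 0.04397248]
-1 1220 [0.48902509 0.29169427 0.04406828]
lid x [0.47806779 0.52800638]
```

Request:
servo_tool:
  steps:
    - {"tx":0.1,"ty":0.1,"tz":-1.5,"yaw":0,"claw":4.5}
    - {"tx":0,"ty":0,"tz":-1,"yaw":0,"claw":4.5}
    - {"tx":0,"ty":0,"tz":-0.6,"yaw":0,"claw":4.5}
    - {"tx":0,"ty":0,"tz":-0.3,"yaw":0,"claw":4.5}
    - {"tx":0,"ty":0,"tz":-0.2,"yaw":0,"claw":4.5}
    - {"tx":0,"ty":0,"tz":-0.15,"yaw":0,"claw":4.5}
    - {"tx":0,"ty":0,"tz":0,"yaw":0,"claw":4.5}

```text
time_s: 12.7
position: [0.5055, 0.2349, 0.0645]
tool_rot: [[0.011, 1.0, 0.0], [1.0, -0.011, 0.0], [0.0, 0.0, -1.0]]
ft_force: [-0.3, -0.4, -1.1]
grip_width: 0.0529
gripper_force: 37.2
```

Still hanging free. I'll creep down until it touches.

Request:
servo_tool:
  steps:
    - {"tx":0,"ty":0,"tz":-0.07,"yaw":0,"claw":4.5}
    - {"tx":0,"ty":0,"tz":-0.06,"yaw":0,"claw":4.5}
    - {"tx":0,"ty":0,"tz":0,"yaw":0,"claw":4.5}

```text
time_s: 13.0
position: [0.5055, 0.2349, 0.0633]
tool_rot: [[0.011, 1.0, 0.0], [1.0, -0.011, 0.0], [0.0, 0.0, -1.0]]
ft_force: [-0.3, -1.3, -1.1]
grip_width: 0.0529
gripper_force: 37.5
```

Request:
servo_tool:
  steps:
    - {"tx":0,"ty":0,"tz":-0.07,"yaw":0,"claw":4.5}
    - {"tx":0,"ty":0,"tz":-0.05,"yaw":0,"claw":4.5}
    - {"tx":0,"ty":0,"tz":0,"yaw":0,"claw":4.5}

```text
time_s: 13.3
position: [0.5057, 0.235, 0.0631]
tool_rot: [[0.011, 1.0, 0.001], [1.0, -0.011, 0.0], [0.0, 0.001, -1.0]]
ft_force: [-2.7, -2.1, 10.8]
grip_width: 0.0532
gripper_force: 38.3
```

Contact at about 11 N, as expected. I'll release and retreat upward.

Request:
servo_tool:
  steps:
    - {"tx":0,"ty":0,"tz":0.05,"yaw":0,"claw":5.4}
    - {"tx":0,"ty":0,"tz":0,"yaw":0,"claw":5.7}
    - {"tx":0,"ty":0,"tz":0,"yaw":0,"claw":6.2}
    - {"tx":0,"ty":0,"tz":0,"yaw":0,"claw":7}
    - {"tx":0,"ty":0,"tz":0,"yaw":0,"claw":8}
    - {"tx":0,"ty":0,"tz":0,"yaw":0,"claw":8}
    - {"tx":0,"ty":0,"tz":0,"yaw":0,"claw":8}
    - {"tx":0,"ty":0,"tz":1,"yaw":0,"claw":8}
    - {"tx":0,"ty":0,"tz":2,"yaw":0,"claw":8}
    - {"tx":0,"ty":0,"tz":4,"yaw":0,"claw":8}
    - {"tx":0,"ty":0,"tz":4,"yaw":0,"claw":8}
    - {"tx":0,"ty":-4,"tz":4,"yaw":0,"claw":8}
    - {"tx":0,"ty":-4,"tz":0,"yaw":0,"claw":8}
    - {"tx":0,"ty":0,"tz":0,"yaw":0,"claw":8}

```text
time_s: 14.7
position: [0.5058, 0.1564, 0.2097]
tool_rot: [[0.014, 1.0, 0.003], [1.0, -0.014, -0.001], [-0.001, 0.003, -1.0]]
ft_force: [0.2, -0.3, -0.2]
grip_width: 0.0796
gripper_force: 0.0
```

```bash
python3 - <<'E'
from h import *
im,d,T=look('wrist','w10'); b,d2,T2=look('side','s10'); W=cloud(d,T)
i=im.astype(int); m=(W[...,2]>.085)&(W[...,2]<.105)&(abs(W[...,0]-.504)<.05)&(abs(W[...,1]-.235)<.07); Q=W[m]
print(len(Q),np.percentile(Q,[1,50,99],axis=0).round(4))
for lo,hi in((.2,.22),(.23,.25),(.265,.275)):
    k=Q[(Q[:,1]>lo)&(Q[:,1]<hi)]; print(lo,k[:,2].max() if len(k) else 0, np.median(k[:,0]) if len(k) else 0)
cv2.imwrite('pics/b10.png',np.hstack([cv2.resize(im,(400,300)),cv2.resize(b[130:322,160:416],(400,300))])[:,:,::-1])
E
```

```text
6652 [[0.484  0.1956 0.0853]
 [0.5042 0.2393 0.0925]
 [0.5244 0.2775 0.0959]]
0.2 0.09663676942908483 0.5039404827466187
0.23 0.09659169976800028 0.5044274176366139
0.265 0.09713768469436504 0.5043527032997868
```

View pics/b10.png

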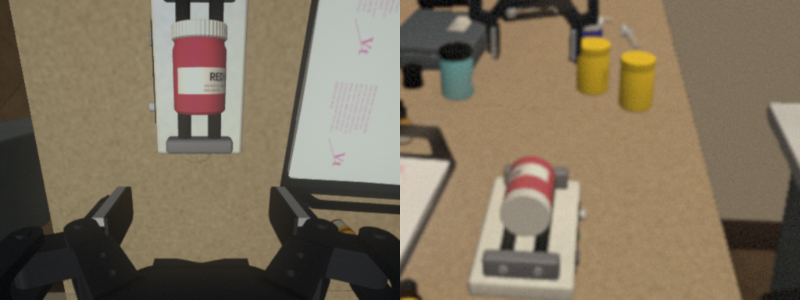

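The jar lies level along the groove, centred between the blocks with its top at about 0.095 m. The gripper is clear, and the visible teal jar and the purple lid stand as before.

```bash
python3 -c "
from rig import env
print(env.close_job())"
```

```text
the job is handed in; nothing more can be done
None
```

The red stain jar is lying level in the groove of the bottle roller, lid toward +y and released; I didn't move the other jars, and I handed the job in at about 15 s of the 38 s limit.

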